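# Load the scraper and draw the honing carriage to its index

## Task

Lift the wood-backed scraper off its rest and lower it, without dropping it, blade edge down into the slot of the honing jig until it is fully home and about centred along the slot, and let go of it. Then draw the spring-loaded stone carriage out by its upright knob until its pointer lines up with the brass index, and finish while still holding the knob there against the spring, with the scraper still seated and not touched. Leave the tama ball, whetstone and brass bead where they are.

Things in the scene. Friction and masses are not known exactly. Their poses are not given: they have to be found in the camera images.
- scraper: Loose scraper, 0.15-0.28 kg, upright: steel blade 80 x 4 x 50 mm (x, y, z) under a wooden back 108 x 24 x 30 mm (z = 50 to 80 mm). Origin: middle of the blade's lower edge; x along the blade, z up. Same either way round. Grip the back across y, near its middle. At the start the ends of its back rest on the rest's posts, its origin 12 mm above the table.
- rest: Fixed dark wooden rest: foot 140 x 50 x 8 mm, two posts at x = +-49 mm (12 x 28 mm, tops 62 mm above the table) carrying the ends of the scraper's back, end stops outside them (x = +-58 mm, 68 mm high). Origin: centre of the underside; x as the scraper's x. Between the posts fingers have free room down to 8 mm.
- jig: Fixed honing jig: dark wooden base, x -130 to 130 mm, y -88 to 62 mm, 12 mm thick. Origin on the table under x = y = 0. The carriage is pulled along its -x (roughly to the robot's right). A slotted pale wooden block stands at y = 35 mm; the carriage runs on rails at y = -15 mm, its body 38 mm and its stone 56 mm above the table at the top.
- slot (a point): Middle of the slot's floor, 12 mm above the table, axes of the jig; the slot runs along x. Block 90 mm long, 27 mm wide, top 42 mm above the table; slot 7 mm wide, 30 mm deep, open at both ends, mouth sloping out to 15 mm over the top 6 mm. The seated scraper has its origin here and its x along the slot; released, it may lean 0.1 rad.
- carriage: Sprung stone carriage: aluminium block 90 x 50 mm with a grey stone, a steel pull rod to -x and the knob on its end, one rigid piece; axes of the jig. It slides only along the jig's x: its origin (mid-block, on the base) is at x = 75 mm of the jig at home and can be drawn 120 mm towards -x. Spring: about 4 N home, plus 90 N/m as drawn (12 N at 90 mm), slight friction; let go, it runs back.
- knob (a point): Upright pale wooden knob on the carriage's pull rod, moving with it. This point: centre of its underside, 16 mm above the table; axes of the jig. Diameter 24 mm from 22 to 64 mm above it, top at 68 mm. The rod (its top 16 mm above it) runs from it to the jig's +x. Pinch from above, 46 mm above it; along or across the pull.
- pointer (a point): Tip of the small steel pointer (4 mm wide, 40 mm above the table) on the carriage's side, moving with the carriage.
- index: Fixed brass index clamp: foot 14 x 14 x 10 mm with an upright fin 4 mm thick, 34 mm high in all, at the jig's y = -69 mm. Origin: under the fin's middle, on the jig's base; axes of the jig. Pointer and fin line up when they have the same x along the jig; it lies 50 to 90 mm (along -x) from the pointer's home.
- tama: Purple wooden ball, 60 mm diameter, standing on its small flat; origin at its underside. Bystander.
- whetstone: Grey whetstone 100 x 45 x 28 mm; origin at the centre of its underside. Bystander.
- bead: Brass ring 30 mm across, 22 mm high, upright; origin at the centre of its underside. Bystander.
Things that resemble listed ones, but are neither listed nor needed, are in the scene too. Leave any green or red look-alike of the scraper alone.

How it is judged:
By the outcome, as a careful person would: the job done as asked, in the order asked, and still so for the second after the job is handed in, while the arm keeps its last pose, push and grip.
It also fails if it takes over 54 s, if anything falls off the work surface, if the arm or the gripper's body presses on something with over 40 N, if the wrist force passes 120 N, or if a joint passes its speed limit or range.

## Robot

A 6-joint arm with a two-finger parallel gripper is mounted at the origin on the work surface. World frame = base frame: x ahead of the robot, y to its left, z up, the work surface at z = 0. Lengths are in m, angles in rad, forces in N, time in s.
With the tool pointing down it reaches from about 0.325 to 0.925 m from the base axis. Payload 3.1 kg.
Tool frame: the origin (TCP) lies on the mounting face of the last link; the fingertips stand 173 mm ahead of it and the grasp point (between the pads) lies 155 mm ahead of it; z points along the fingers, y is the line along which they close (so a half turn about z gives the same grasp; the last joint's range is limited). The gripper opens to 85 mm and grips with 20 to 120 N. Pads are 22 mm wide; open, the fingers measure 114 mm over their backs; the gripper's body (76 mm by 85 mm) begins 54 mm behind the grasp point. The pads swing forward as they close: fully open they stand 13 mm farther back than shut.
Start: joints at [-1.397, 0.217, 1.613, -0, 1.311, -0.112], TCP at [0.176, -0.6, 0.405] pointing down, gripper open.
Joint ranges: [-2.75, 2.75], [-0.78, 2.1], [0.31, 2.55], [-1.13, 4.27], [0.13, 2.63], [-2.58, 2.58]. Speed limits (rad/s): [2.79, 2.79, 3.14, 3.14, 3.14, 3.14].

## Interface

Orientations are given as a 3x3 rotation matrix whose columns are the frame's x, y, z axes.
In Python, from bench import r gives the robot as it stands.
- The arm moves only by the shell command python3 -m crank 'ROWS' [FORCE]. ROWS is JSON, a list of rows, each an object of numbers: "rx", "ry", "rz": the turn, a rotation vector about the tool's x, y, z in rad; "x", "y", "z": the shift along the tool's x, y, z in mm; "claw": the closure in counts, from 0 (fully open) to 255 (shut). In form: [{"rx": .., "ry": .., "rz": .., "x": .., "y": .., "z": .., "claw": ..}, ...]. A call has 1 to 12 rows; each row shifts and turns the commanded pose from where the row before left it, along the tool's axes as they then stand; what a row does not reach is not made up. A row lasts 1/10 s, in which the tool goes at most 50 mm and 8.59 degrees, less where a joint would pass 70% of its speed; a pose out of reach is approached as far as the arm can. A call is refused whole if a number of a shift passes 50 or a number of a turn 0.15, either way. A call with a gripper value outside its range is refused whole. The fingers move at their own pace and stop on an object; FORCE is the grip in N (left out, the last holds). Time passes only in rows, so rows that do not move let the fingers close. It gives the time, the measured TCP pose, the force, the opening and the grip force at its end, in the units of the state.
- r.state(): the state, without advancing time (a new reading comes with each control period).
- r.get_image(name): name is "side" or "top" or "wrist"; returns the picture (420x560x3 uint8, red, green, blue); there is no depth.
- r.camera_info(name): a dict with "fx", "fy", "cx", "cy" (pixels), "eye" and "rotation" of the camera in the world. Camera axes: x right, y down, z forward; pixel columns grow to the right and rows downward; lengths in m; the calibration is good to about 2 mm. A picture is of the moment at which its call begins: read the wrist's pose just before it. camera_info takes no time and is no camera call; for the wrist camera it gives the pose at the moment of the call.
- r.hand_in(): hands the job in; it is judged then, once.
The state is a dict: "t": time; "joint_pos": joint angles; "joint_vel": joint speeds; "joint_efforts": joint torques, N m; "ee_pos": TCP position; "tcp_rot": TCP orientation; "contact_force": force on the tool from outside, world axes, zero at the start; "ft_torque": the same for the moment, N m; "opening": finger opening in m; "gripper_force": force on a finger pad.
Only numpy, scipy, OpenCV 4.12 (cv2) and the standard library are available. Lean on these libraries where they do the work, as an engineer would, in place of code of your own. Each camera call takes 0.05 s, during which the arm holds its last target. There are 200 camera calls.

## Working session

There is one attempt and no reset: what is moved stays moved. The work goes in short steps, Python scripts to look and compute and a shell command to move; the robot and the scene stay as the last step left them, time stands still between calls to the robot, and variables do not carry over. Pictures are saved under pics/ and viewed, at most 10 in all, crops included, and the job is handed in when it is done.

```bash
mkdir -p pics; ls
python3 - <<'E'
from bench import r
import cv2
for n in("top","side"):
    cv2.imwrite(f"pics/{n}0.png",r.get_image(n)[:,:,::-1]); print(n,r.camera_info(n))
s=r.state();print(s)
E
```

```text
pics
top {'fx': 395.506085603721, 'fy': 395.506085603721, 'cx': 276.7076612128201, 'cy': 208.33511270142552, 'eye': array([0.37750039, 0.01965806, 1.07377475]), 'rotation': array([[-0.00817527, -0.98074521,  0.19512048],
       [-0.99968816,  0.01262019,  0.02154809],
       [-0.02359565, -0.19488347, -0.98054254]])}
side {'fx': 413.1085701286339, 'fy': 413.1085701286339, 'cx': 278.5890733022083, 'cy': 207.4593762625492, 'eye': array([0.23581502, 0.61809926, 0.80743345]), 'rotation': array([[-0.86833488, -0.35775855,  0.34351616],
       [-0.49592285,  0.63663833, -0.59055243],
       [-0.00742037, -0.68315479, -0.73023591]])}
{'t': 0.1, 'joint_pos': array([-1.39723199e+00,  2.17693033e-01,  1.61481053e+00,  4.13859569e-05,
        1.31127626e+00, -1.12167600e-01]), 'joint_vel': array([-0.0001762 , -0.00153276, -0.00333933,  0.00039926,  0.00029596,
       -0.00059005]), 'joint_efforts': array([-8.15492658e-04, -3.98076582e+01, -3.04970205e+01, -1.19176734e-04,
        4.24873302e-03,  1.88977128e-05]), 'ee_pos': array([ 0.17614462, -0.59928402,  0.40347029]), 'tcp_rot': array([[ 9.59458661e-01,  2.81849185e-01, -3.38311350e-04],
       [ 2.81849244e-01, -9.59456269e-01,  2.16120993e-03],
       [ 2.84540313e-04, -2.16894439e-03, -9.99997607e-01]]), 'contact_force': array([0.27373386, 0.34586498, 0.67676699]), 'ft_torque': array([-0.01128147,  0.02705819, -0.00613215]), 'gripper_force': 0.0, 'opening': 0.0856773099428075}
```

View pics/top0.png

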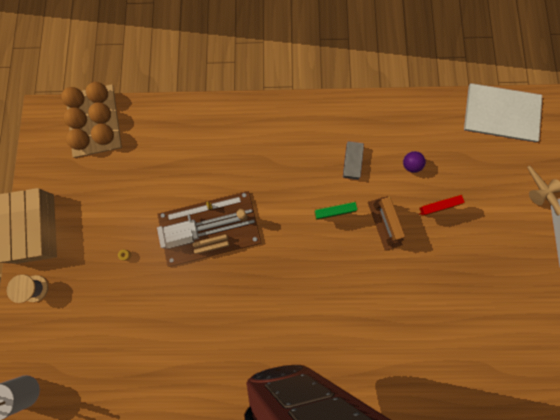

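View pics/side0.png

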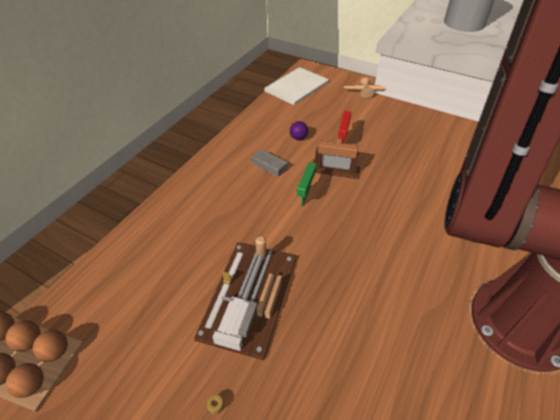

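The top view shows the jig near px (210,228), the scraper on its rest at (390,220), and green and red look-alikes at (336,211) and (442,205). I'll enlarge both areas.

Run:
```python
import cv2,numpy as np
a=cv2.imread("pics/top0.png")
j=cv2.resize(a[185:270,150:270],None,fx=6.6,fy=6.6,interpolation=cv2.INTER_CUBIC)[:560]
j=cv2.resize(a[188:270,150:270],(480,328),interpolation=cv2.INTER_CUBIC)
s=cv2.resize(a[188:258,365:415],(320,448),interpolation=cv2.INTER_CUBIC)
c=np.zeros((448,800,3),np.uint8);c[:328,:480]=j;c[:,480:]=s
cv2.imwrite("pics/c1.png",c)
```

```text
(no output)
```

View pics/c1.png

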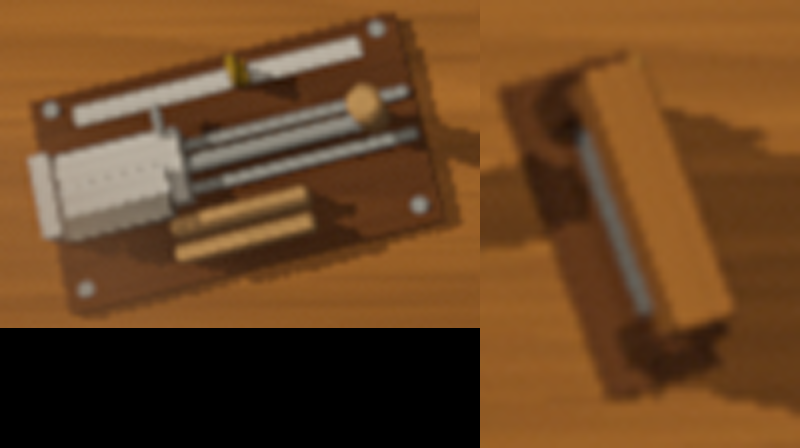

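The crop shows the jig base corners, the slot between the two pale bars at crop (176,240)–(310,210), the knob top at (364,104), the fin at (235,68) and the pointer at (157,118). The scraper's top face is centred at about crop (656,192).

```bash
cat > h.py <<'E'
from bench import r
import numpy as np, cv2
from scipy.optimize import least_squares
def ray(ci,u,v,z):
    d=ci["rotation"]@np.array([(u-ci["cx"])/ci["fx"],(v-ci["cy"])/ci["fy"],1])
    return (ci["eye"]+d*(z-ci["eye"][2])/d[2])
def proj(ci,P):
    c=(np.atleast_2d(P)-ci["eye"])@ci["rotation"]
    return np.c_[ci["fx"]*c[:,0]/c[:,2]+ci["cx"],ci["fy"]*c[:,1]/c[:,2]+ci["cy"]]
def fit(ci,obj,px,x0):
    "planar pose x,y,yaw from object points (m) and pixels"
    obj=np.array(obj,float);px=np.array(px,float)
    def T(p):
        c,s=np.cos(p[2]),np.sin(p[2]);return np.c_[obj[:,:2]@np.array([[c,s],[-s,c]])+p[:2],obj[:,2]]
    q=least_squares(lambda p:(proj(ci,T(p))-px).ravel(),x0)
    return q.x,np.abs(q.fun).max()
def go(xyz,yaw):
    "tool-frame move from current pose to TCP xyz, tool y axis along world yaw, pointing down"
    s=r.state();p,R=s["ee_pos"],s["tcp_rot"]
    best=None
    for a in(yaw,yaw+np.pi):
        y=np.array([np.cos(a),np.sin(a),0]);z=np.array([0,0,-1.]);G=np.c_[np.cross(y,z),y,z]
        w=cv2.Rodrigues(R.T@G)[0].ravel()
        if best is None or np.linalg.norm(w)<np.linalg.norm(best):best=w
    print("t",round(s["t"],2),"ee",p.round(4),"q6",s["joint_pos"][5].round(2),"shift mm",(R.T@(np.array(xyz)-p)*1e3).round(1),"rot",best.round(3))
E
python3 - <<'E'
from h import *
ci=r.camera_info("top")
J=lambda u,v:(150+u/4,188+v/4); S=lambda u,v:(365+(u-480)/6.4,188+v/6.4)
print("jig",fit(ci,[[.13,-.088,.012],[-.13,-.088,.012],[-.13,.062,.012],[.13,.062,.012]],[J(32,103),J(395,15),J(440,225),J(78,312)],[.45,.2,1.7]))
print("block mid",ray(ci,*J(243,225),.042))
print("knob",ray(ci,*J(364,102),.084),"ptr",ray(ci,*J(157,112),.04),"fin",ray(ci,*J(233,60),.046))
sc,e=fit(ci,[[.054,-.012,.092],[-.054,-.012,.092],[-.054,.012,.092],[.054,.012,.092]],[S(637,52),S(733,310),S(675,332),S(579,74)],[.5,-.25,0.4]);print("scr",sc,e)
sc2,e=fit(ci,[[.054,-.012,.092],[-.054,-.012,.092],[-.054,.012,.092],[.054,.012,.092]],[S(733,310),S(637,52),S(579,74),S(675,332)],[.5,-.25,3.5]);print(sc2,e)
go([sc[0],sc[1],.35],sc[2]+np.pi/2)
print(r.camera_info("wrist"))
E
```

```text
jig (array([0.52253707, 0.22446459, 1.80063092]), np.float64(2.087238164939805))
block mid [0.48897359 0.21620581 0.042     ]
knob [0.56219686 0.13263272 0.084     ] ptr [0.56535699 0.27607112 0.04      ] fin [0.59888542 0.22484017 0.046     ]
scr [ 0.54503922 -0.24815325  0.29243779] 0.46171223805419004
[ 0.54510093 -0.24816053  3.43361852] 9.206441017309373
t 0.1 ee [ 0.1761 -0.5993  0.4035] q6 -0.11 shift mm [ 452.9 -232.8   54.1] rot [-0.002 -0.    -0.007]
{'fx': 368.26174252715066, 'fy': 368.26174252715066, 'cx': 289.48639009565267, 'cy': 211.2928961235551, 'eye': array([ 0.24436284, -0.58025399,  0.37192947]), 'rotation': array([[ 0.28291811, -0.92111121, -0.26741631],
       [-0.95914118, -0.27238328, -0.07652157],
       [-0.00235486,  0.27813933, -0.96053785]])}
```

```bash
python3 -m crank '[{"x":41,"y":-21,"z":5},{"x":41,"y":-21,"z":5},{"x":41,"y":-21,"z":5},{"x":41,"y":-21,"z":5},{"x":41,"y":-21,"z":5},{"x":41,"y":-21,"z":5},{"x":41,"y":-21,"z":5},{"x":41,"y":-21,"z":5},{"x":41,"y":-21,"z":5},{"x":41,"y":-21,"z":5},{"x":41,"y":-21,"z":4},{"x":0}]'
python3 - <<'E'
from h import *
go([.545,-.248,.35],1.863)
ci=r.camera_info("wrist");a=r.get_image("wrist")
c,s=np.cos(.2925),np.sin(.2925)
o=np.array([[x,y] for x in(.054,-.054) for y in(-.012,.012)])
P=np.c_[o@np.array([[c,s],[-s,c]])+[.545,-.248],np.full(4,.092)]
print(proj(ci,P).round(1))
cv2.imwrite("pics/w1.png",a[:,:,::-1])
np.save("w1.npy",ci,allow_pickle=True)
E
```

```text
t 0.1 ee [ 0.1761 -0.5993  0.4035] q6 -0.11 shift mm [ 452.9 -233.    54.1] rot [-0.002 -0.    -0.006]
[[ -261.1 -1025.9]
 [ -320.4 -1024.8]
 [ -166.9  -602.6]
 [ -216.3  -601.9]]schema error: expected keys rx, ry, rz, x, y, z, claw
```

View pics/w1.png

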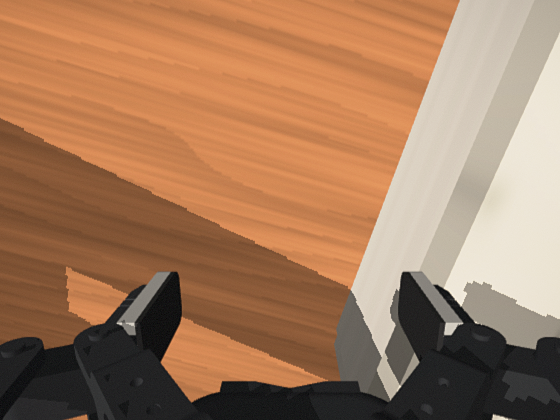

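The call was refused because every key is needed, so the arm has not moved and the picture shows only bare table edge. Retrying with full rows.

```bash
python3 -m crank '[{"rx":0,"ry":0,"rz":0,"x":41,"y":-21,"z":5,"claw":0},{"rx":0,"ry":0,"rz":0,"x":41,"y":-21,"z":5,"claw":0},{"rx":0,"ry":0,"rz":0,"x":41,"y":-21,"z":5,"claw":0},{"rx":0,"ry":0,"rz":0,"x":41,"y":-21,"z":5,"claw":0},{"rx":0,"ry":0,"rz":0,"x":41,"y":-21,"z":5,"claw":0},{"rx":0,"ry":0,"rz":0,"x":41,"y":-21,"z":5,"claw":0},{"rx":0,"ry":0,"rz":0,"x":41,"y":-21,"z":5,"claw":0},{"rx":0,"ry":0,"rz":0,"x":41,"y":-21,"z":5,"claw":0},{"rx":0,"ry":0,"rz":0,"x":41,"y":-21,"z":5,"claw":0},{"rx":0,"ry":0,"rz":0,"x":41,"y":-21,"z":5,"claw":0},{"rx":0,"ry":0,"rz":0,"x":41,"y":-21,"z":4,"claw":0},{"rx":0,"ry":0,"rz":0,"x":0,"y":0,"z":0,"claw":0}]'
python3 - <<'E'
from h import *
go([.545,-.248,.35],1.863)
ci=r.camera_info("wrist");a=r.get_image("wrist")
c,s=np.cos(.2925),np.sin(.2925)
o=np.array([[x,y] for x in(.054,-.054) for y in(-.012,.012)])
P=np.c_[o@np.array([[c,s],[-s,c]])+[.545,-.248],np.full(4,.092)]
print(proj(ci,P).round(1))
cv2.imwrite("pics/w2.png",a[:,:,::-1])
np.save("w2.npy",ci,allow_pickle=True)
E
```

```text
t: 1.35
ee_pos: [0.5465, -0.2467, 0.3497]
tcp_rot: [[0.958, 0.288, 0.0], [0.288, -0.958, 0.003], [0.001, -0.002, -1.0]]
contact_force: [-1.0, -0.1, -0.3]
opening: 0.0854
gripper_force: 0.0
t 1.35 ee [ 0.5465 -0.2467  0.3497] q6 0.74 shift mm [-1.8  0.8 -0.3] rot [-0.002 -0.001 -0.   ]
[[309.9 137. ]
 [270.1 137. ]
 [307.4 297.3]
 [272.4 297.2]]
```

View pics/w2.png

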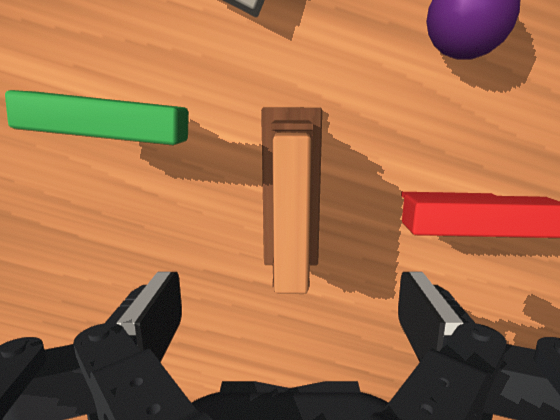

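The scraper's back is seen upright with corners (272,136), (310,136), (309,292) and (274,292). That is within a few mm of the prediction. Fingers are clear of green and red.

Run:
```python
from h import *
ci=np.load("w2.npy",allow_pickle=True).item()
q,e=fit(ci,[[.054,-.012,.092],[.054,.012,.092],[-.054,.012,.092],[-.054,-.012,.092]],[(310,136),(272,136),(274,292),(309,292)],[.545,-.248,.29]);print(q,e)
go([q[0],q[1],.155+.077],q[2]+np.pi/2)
```

```text
[ 0.54703771 -0.24826344  0.29700762] 2.8157132196809584
t 1.4 ee [ 0.5451 -0.2485  0.3498] q6 0.74 shift mm [  2.    0.4 117.8] rot [-0.001  0.001 -0.006]
```

```bash
python3 -m crank '[{"rx":0,"ry":0,"rz":-0.006,"x":2,"y":0.4,"z":40,"claw":0},{"rx":0,"ry":0,"rz":0,"x":0,"y":0,"z":40,"claw":0},{"rx":0,"ry":0,"rz":0,"x":0,"y":0,"z":40,"claw":0},{"rx":0,"ry":0,"rz":0,"x":0,"y":0,"z":0,"claw":0},{"rx":0,"ry":0,"rz":0,"x":0,"y":0,"z":0,"claw":255},{"rx":0,"ry":0,"rz":0,"x":0,"y":0,"z":0,"claw":255},{"rx":0,"ry":0,"rz":0,"x":0,"y":0,"z":0,"claw":255},{"rx":0,"ry":0,"rz":0,"x":0,"y":0,"z":0,"claw":255},{"rx":0,"ry":0,"rz":0,"x":0,"y":0,"z":0,"claw":255},{"rx":0,"ry":0,"rz":0,"x":0,"y":0,"z":0,"claw":255},{"rx":0,"ry":0,"rz":0,"x":0,"y":0,"z":0,"claw":255},{"rx":0,"ry":0,"rz":0,"x":0,"y":0,"z":0,"claw":255}]' 60
```

```text
t: 2.6
ee_pos: [0.5468, -0.2511, 0.2331]
tcp_rot: [[0.958, 0.288, 0.003], [0.288, -0.958, -0.002], [0.002, 0.002, -1.0]]
contact_force: [-0.9, 0.2, 5.0]
opening: 0.0231
gripper_force: 60.2
```

```bash
python3 -m crank '[{"rx":0,"ry":0,"rz":0,"x":0,"y":0,"z":-10,"claw":255},{"rx":0,"ry":0,"rz":0,"x":0,"y":0,"z":-30,"claw":255},{"rx":0,"ry":0,"rz":0,"x":0,"y":0,"z":-40,"claw":255},{"rx":0,"ry":0,"rz":0,"x":0,"y":0,"z":-40,"claw":255},{"rx":0,"ry":0,"rz":0,"x":0,"y":0,"z":-30,"claw":255},{"rx":0,"ry":0,"rz":0,"x":0,"y":0,"z":0,"claw":255}]'
python3 -m crank '[{"rx":0,"ry":0,"rz":-0.14,"x":0,"y":0,"z":0,"claw":255},{"rx":0,"ry":0,"rz":-0.14,"x":0,"y":0,"z":0,"claw":255},{"rx":0,"ry":0,"rz":-0.14,"x":0,"y":0,"z":0,"claw":255},{"rx":0,"ry":0,"rz":-0.14,"x":0,"y":0,"z":0,"claw":255},{"rx":0,"ry":0,"rz":-0.14,"x":0,"y":0,"z":0,"claw":255},{"rx":0,"ry":0,"rz":-0.14,"x":0,"y":0,"z":0,"claw":255},{"rx":0,"ry":0,"rz":-0.14,"x":0,"y":0,"z":0,"claw":255},{"rx":0,"ry":0,"rz":-0.14,"x":0,"y":0,"z":0,"claw":255},{"rx":0,"ry":0,"rz":-0.14,"x":0,"y":0,"z":0,"claw":255},{"rx":0,"ry":0,"rz":-0.14,"x":0,"y":0,"z":0,"claw":255},{"rx":0,"ry":0,"rz":-0.10,"x":0,"y":0,"z":0,"claw":255},{"rx":0,"ry":0,"rz":0,"x":0,"y":0,"z":0,"claw":255}]'
python3 - <<'E'
from h import *
go([.4887,.2163,.38],.23)
E
```

```text
t: 3.2
ee_pos: [0.5473, -0.2515, 0.3874]
tcp_rot: [[0.958, 0.288, 0.01], [0.288, -0.958, -0.006], [0.008, 0.009, -1.0]]
contact_force: [0.5, -1.3, -2.3]
opening: 0.0231
gripper_force: 59.5
t: 4.4
ee_pos: [0.5451, -0.2503, 0.3782]
tcp_rot: [[-0.219, 0.976, -0.004], [0.976, 0.219, 0.002], [0.003, -0.003, -1.0]]
contact_force: [-0.0, 0.5, -2.3]
opening: 0.0234
gripper_force: 59.4
t 4.4 ee [ 0.5451 -0.2503  0.3782] q6 -0.77 shift mm [467.6  47.2  -0.6] rot [-0.003 -0.003 -0.009]
```

```bash
python3 -m crank '[{"rx":0,"ry":0,"rz":0,"x":30,"y":4,"z":0,"claw":255},{"rx":0,"ry":0,"rz":0,"x":44,"y":4,"z":0,"claw":255},{"rx":0,"ry":0,"rz":0,"x":44,"y":4,"z":0,"claw":255},{"rx":0,"ry":0,"rz":0,"x":44,"y":4,"z":0,"claw":255},{"rx":0,"ry":0,"rz":0,"x":44,"y":4,"z":0,"claw":255},{"rx":0,"ry":0,"rz":0,"x":44,"y":4,"z":0,"claw":255},{"rx":0,"ry":0,"rz":0,"x":44,"y":4,"z":0,"claw":255},{"rx":0,"ry":0,"rz":0,"x":44,"y":4,"z":0,"claw":255},{"rx":0,"ry":0,"rz":0,"x":44,"y":5,"z":0,"claw":255},{"rx":0,"ry":0,"rz":0,"x":44,"y":5,"z":0,"claw":255},{"rx":0,"ry":0,"rz":0,"x":41,"y":5,"z":0,"claw":255},{"rx":0,"ry":0,"rz":0,"x":0,"y":0,"z":0,"claw":255}]'
python3 -m crank '[{"rx":0,"ry":0,"rz":0,"x":0,"y":0,"z":0,"claw":255},{"rx":0,"ry":0,"rz":0,"x":0,"y":0,"z":0,"claw":255},{"rx":0,"ry":0,"rz":0,"x":0,"y":0,"z":0,"claw":255}]'
python3 - <<'E'
from h import *
go([.4887,.2163,.38],.23)
ci=r.camera_info("wrist");a=r.get_image("wrist")
np.save("w3.npy",ci,allow_pickle=True);cv2.imwrite("pics/w3.png",a[:,:,::-1])
E
```

```text
t: 5.6
ee_pos: [0.4878, 0.2193, 0.3796]
tcp_rot: [[-0.222, 0.975, -0.002], [0.975, 0.222, 0.002], [0.002, -0.001, -1.0]]
contact_force: [0.2, -0.6, -1.8]
opening: 0.0231
gripper_force: 59.4
t: 5.9
ee_pos: [0.4894, 0.2141, 0.3802]
tcp_rot: [[-0.217, 0.976, -0.001], [0.976, 0.217, -0.001], [-0.0, -0.001, -1.0]]
contact_force: [0.8, 0.5, -2.7]
opening: 0.0235
gripper_force: 59.4
t 5.9 ee [0.4894 0.2141 0.3802] q6 0.06 shift mm [ 2.4 -0.2  0.2] rot [-0.001  0.    -0.011]
```

View pics/w3.png

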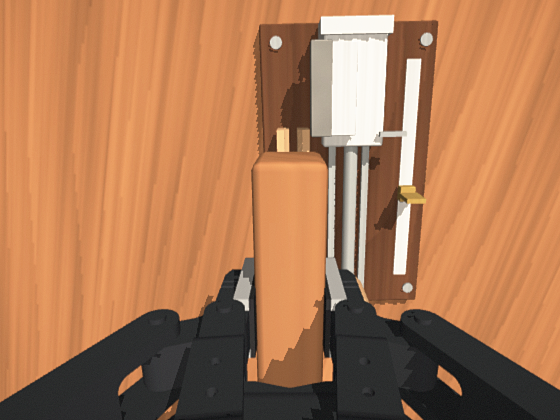

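The wrist view shows the held scraper level, with base corners (260,25), (437,22) and (415,300). The block's far end has its slot centre at about (293,129), the pointer tip is at (405,133) and the fin is near (410,190).

Run:
```python
from h import *
ci=np.load("w3.npy",allow_pickle=True).item()
O=[[.13,.062,.012],[.13,-.088,.012],[-.13,-.088,.012],[.045,.035,.042]]
px=[(260,25),(437,22),(415,300),(293.5,129)]
q,e=fit(ci,O,px,[.5225,.2245,1.8]);print(q,e)
c,s=np.cos(q[2]),np.sin(q[2])
W=lambda x,y,z:np.array([q[0]+c*x-s*y,q[1]+s*x+c*y,z])
print("slot",W(0,.035,.012))
ref=lambda p:proj(ci,p).round(1)
print("reproj",ref(np.array([W(*o) for o in O])))
print("mouth",ref(np.array([W(.045,.035+d,.042) for d in(.0135,.0075,-.0075,-.0135)])))
P=ray(ci,405,133,.04)-[q[0],q[1],0];print("ptr jig",c*P[0]+s*P[1],-s*P[0]+c*P[1])
for u,v in((400,189),(424,200)):
    P=ray(ci,u,v,.046)-[q[0],q[1],0];print("fin jig",c*P[0]+s*P[1],-s*P[0]+c*P[1])
# scraper back as held: far end top corners/near
print("held", [ray(ci,u,v,.3802-.155+.015) for u,v in((256,157),(324,157),(258,385),(326,385))])
z=W(0,.035,0);go([z[0],z[1],.28],q[2]-np.pi/2)
a=cv2.imread("pics/w3.png");cv2.imwrite("pics/w3c.png",cv2.resize(a[105:215,255:435],None,fx=4.4,fy=4.4,interpolation=cv2.INTER_CUBIC))
```

```text
[0.5256593  0.22701406 1.80744468] 2.536387375350728
slot [0.49163478 0.21880846 0.012     ]
reproj [[258.3  24.2]
 [439.5  20.7]
 [415.1 301.3]
 [292.6 130.7]]
mouth [[276.  130.9]
 [283.4 130.8]
 [301.8 130.5]
 [309.1 130.4]]
ptr jig 0.041432570899948534 -0.057318529003938974
fin jig -0.004236813825750958 -0.05452742101838717
fin jig -0.014119390285659533 -0.07547890291491953
held [array([0.46821272, 0.26529379, 0.2402    ]), array([0.48772102, 0.26965481, 0.2402    ]), array([0.48452026, 0.18614808, 0.2402    ]), array([0.50806193, 0.19144711, 0.2402    ])]
t 5.95 ee [0.4895 0.214  0.3804] q6 0.06 shift mm [  4.2   3.1 100.4] rot [-0.     0.    -0.018]
```

View pics/w3c.png

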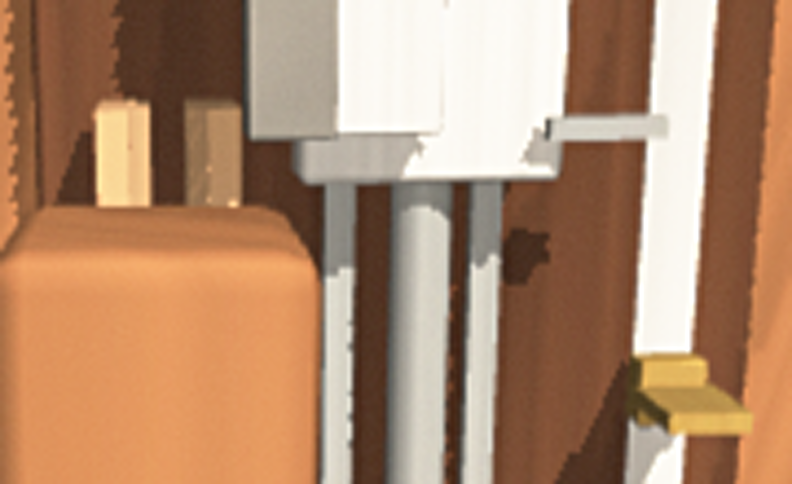

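The crop shows bar outer edges at 276.6 and 309.8, so the slot is centred at u≈293.2, close to the fit. The held back spans about 255.5–327.7 at its far end. I'll compare the held scraper with its nominal position to cancel camera bias.

Run:
```python
from h import *
ci=np.load("w3.npy",allow_pickle=True).item()
# true camera mount pose relative to tool: use state noise-free comparision with state pose
s=r.state();R,p=s["tcp_rot"],s["ee_pos"]
T=lambda x,y,z:p+R@np.array([x,y,z])
print(R.round(4))
for z in(.140,.143): print(z,proj(ci,np.array([T(.054,-.012,z),T(.054,.012,z),T(-.054,-.012,z),T(-.054,.012,z)])).round(1))
print("tool->cam eye",(R.T@(ci["eye"]-p)).round(4)); print((R.T@ci["rotation"]).round(4))
for i in range(5): print(r.state()["ee_pos"].round(4))
```

```text
[[-2.168e-01  9.762e-01 -4.000e-04]
 [ 9.762e-01  2.168e-01 -4.000e-04]
 [-3.000e-04 -5.000e-04 -1.000e+00]]
0.14 [[248.  159.5]
 [329.6 159.6]
 [256.6 447.2]
 [320.6 447.3]]
0.143 [[249.1 158.1]
 [328.6 158.2]
 [257.3 440.2]
 [320.  440.3]]
tool->cam eye [0.0694 0.0003 0.0318]
[[ 0.0011 -0.9608 -0.2774]
 [ 1.      0.0015 -0.0011]
 [ 0.0015 -0.2774  0.9608]]
[0.4895 0.214  0.3804]
[0.4895 0.214  0.3804]
[0.4895 0.214  0.3804]
[0.4895 0.214  0.3804]
[0.4895 0.214  0.3804]
```

```bash
python3 -m crank '[{"rx":0,"ry":0,"rz":-0.016,"x":5,"y":2.8,"z":20,"claw":255},{"rx":0,"ry":0,"rz":0,"x":0,"y":0,"z":30,"claw":255},{"rx":0,"ry":0,"rz":0,"x":0,"y":0,"z":30,"claw":255},{"rx":0,"ry":0,"rz":0,"x":0,"y":0,"z":20,"claw":255},{"rx":0,"ry":0,"rz":0,"x":0,"y":0,"z":8,"claw":255},{"rx":0,"ry":0,"rz":0,"x":0,"y":0,"z":0,"claw":255},{"rx":0,"ry":0,"rz":0,"x":0,"y":0,"z":0,"claw":255},{"rx":0,"ry":0,"rz":0,"x":0,"y":0,"z":0,"claw":255}]'
python3 - <<'E'
from h import *
go([.4916,.2188,.2325],1.8074-np.pi/2)
out=[]
for n,(u0,v0,u1,v1),f in(("wrist",(200,0,400,210),2),("side",(180,220,320,360),3),("top",(140,180,270,280),3)):
    ci=r.camera_info(n);a=r.get_image(n)[:,:,::-1];np.save(n+"4.npy",ci,allow_pickle=True);cv2.imwrite(f"pics/{n}4.png",a)
    out.append(cv2.resize(a[v0:v1,u0:u1],None,fx=f,fy=f,interpolation=cv2.INTER_CUBIC))
c=np.zeros((600,800,3),np.uint8);c[:420,:400]=out[0];c[:420,400:]=out[1][:,:400];cv2.imwrite("pics/c4.png",c[:420])
E
```

```text
t: 6.75
ee_pos: [0.492, 0.2208, 0.2746]
tcp_rot: [[-0.234, 0.972, 0.003], [0.972, 0.234, 0.001], [0.0, 0.004, -1.0]]
contact_force: [-0.4, 0.1, -1.9]
opening: 0.0232
gripper_force: 59.4
t 6.75 ee [0.492  0.2208 0.2746] q6 0.06 shift mm [-1.9 -1.  42.1] rot [ 0.004 -0.    -0.   ]
```

View pics/c4.png

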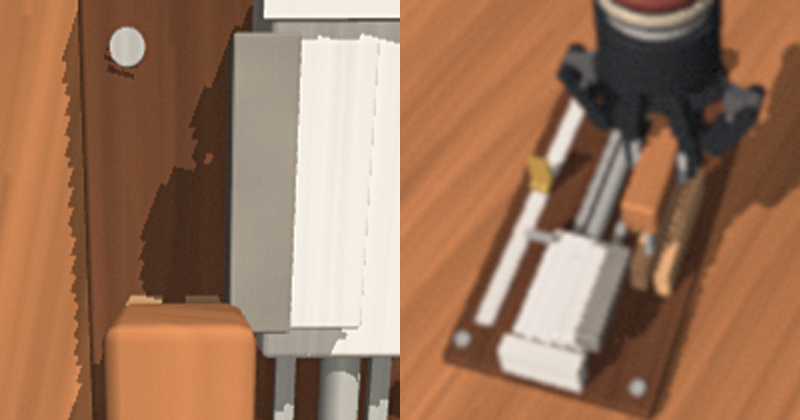

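The wrist crop shows the block's bar edges at 264.5 and 310 (row ≈148). In the side view the blade hangs over the slot between the two bars.

Run:
```python
from h import *
ci=np.load("wrist4.npy",allow_pickle=True).item()
s=r.state();R,p=s["tcp_rot"],s["ee_pos"]
T=lambda x,y,z:p+R@np.array([x,y,z])
zt=p[2]-.042
print("tool plane at block top",proj(ci,np.array([T(.045,d,zt) for d in(-.0135,0,.0135)])).round(1))
print("held back top far",proj(ci,np.array([T(.054,d,.140) for d in(-.012,.012)])).round(1),"obs 253-328?")
```

```text
tool plane at block top [[262.9 151.5]
 [287.8 151.5]
 [312.6 151.5]]
held back top far [[245.7 158.6]
 [326.9 158.6]] obs 253-328?
```

```bash
python3 -m crank '[{"rx":0,"ry":0,"rz":0,"x":0,"y":-0.8,"z":8,"claw":255},{"rx":0,"ry":0,"rz":0,"x":0,"y":0,"z":8,"claw":255},{"rx":0,"ry":0,"rz":0,"x":0,"y":0,"z":4,"claw":255},{"rx":0,"ry":0,"rz":0,"x":0,"y":0,"z":4,"claw":255},{"rx":0,"ry":0,"rz":0,"x":0,"y":0,"z":0,"claw":255},{"rx":0,"ry":0,"rz":0,"x":0,"y":0,"z":0,"claw":255}]'
```

```text
t: 7.5
ee_pos: [0.49, 0.2205, 0.2484]
tcp_rot: [[-0.235, 0.972, -0.001], [0.972, 0.235, -0.0], [-0.0, -0.001, -1.0]]
contact_force: [0.3, -0.4, -2.5]
opening: 0.0229
gripper_force: 59.4
```

```bash
python3 -m crank '[{"rx":0,"ry":0,"rz":0,"x":0,"y":0,"z":5,"claw":255},{"rx":0,"ry":0,"rz":0,"x":0,"y":0,"z":5,"claw":255},{"rx":0,"ry":0,"rz":0,"x":0,"y":0,"z":3,"claw":255},{"rx":0,"ry":0,"rz":0,"x":0,"y":0,"z":0,"claw":255},{"rx":0,"ry":0,"rz":0,"x":0,"y":0,"z":0,"claw":255}]'
```

```text
t: 8.0
ee_pos: [0.4901, 0.2205, 0.2355]
tcp_rot: [[-0.235, 0.972, -0.001], [0.972, 0.235, -0.0], [-0.0, -0.001, -1.0]]
contact_force: [-0.2, -0.2, -1.7]
opening: 0.0232
gripper_force: 59.4
```

```bash
python3 -m crank '[{"rx":0,"ry":0,"rz":0,"x":0,"y":0,"z":1.5,"claw":255},{"rx":0,"ry":0,"rz":0,"x":0,"y":0,"z":0,"claw":255},{"rx":0,"ry":0,"rz":0,"x":0,"y":0,"z":0,"claw":255}]'; python3 -m crank '[{"rx":0,"ry":0,"rz":0,"x":0,"y":0,"z":1.5,"claw":255},{"rx":0,"ry":0,"rz":0,"x":0,"y":0,"z":0,"claw":255},{"rx":0,"ry":0,"rz":0,"x":0,"y":0,"z":0,"claw":255}]'
```

```text
t: 8.3
ee_pos: [0.4902, 0.2206, 0.2342]
tcp_rot: [[-0.235, 0.972, -0.0], [0.972, 0.235, 0.0], [0.0, -0.0, -1.0]]
contact_force: [0.2, 0.1, -2.1]
opening: 0.0232
gripper_force: 59.4
t: 8.6
ee_pos: [0.4904, 0.2206, 0.2332]
tcp_rot: [[-0.235, 0.972, 0.001], [0.972, 0.235, 0.0], [-0.0, 0.001, -1.0]]
contact_force: [-0.3, -0.4, 1.7]
opening: 0.0233
gripper_force: 59.8
```

```bash
python3 -m crank '[{"rx":0,"ry":0,"rz":0,"x":0,"y":0,"z":0,"claw":120},{"rx":0,"ry":0,"rz":0,"x":0,"y":0,"z":0,"claw":120},{"rx":0,"ry":0,"rz":0,"x":0,"y":0,"z":0,"claw":120},{"rx":0,"ry":0,"rz":0,"x":0,"y":0,"z":0,"claw":120},{"rx":0,"ry":0,"rz":0,"x":0,"y":0,"z":-15,"claw":120},{"rx":0,"ry":0,"rz":0,"x":0,"y":0,"z":-30,"claw":120},{"rx":0,"ry":0,"rz":0,"x":0,"y":0,"z":-40,"claw":120},{"rx":0,"ry":0,"rz":0,"x":0,"y":0,"z":-40,"claw":120},{"rx":0,"ry":0,"rz":0,"x":-40,"y":0,"z":-30,"claw":120},{"rx":0,"ry":0,"rz":0,"x":-40,"y":25,"z":0,"claw":120},{"rx":0,"ry":0,"rz":0,"x":-40,"y":25,"z":0,"claw":120},{"rx":0,"ry":0,"rz":0,"x":0,"y":0,"z":0,"claw":120}]'
python3 - <<'E'
from h import *
s=r.state();print(s["ee_pos"],s["opening"],s["contact_force"])
for n in("wrist","side"):
    ci=r.camera_info(n);a=r.get_image(n)[:,:,::-1];np.save(n+"5.npy",ci,allow_pickle=True);cv2.imwrite(f"pics/{n}5.png",a)
c=np.zeros((420,800,3),np.uint8);w=cv2.imread("pics/wrist5.png");c[:420,:560]=w
sd=cv2.imread("pics/side5.png");c[:,560:]=cv2.resize(sd[230:370,200:280],(240,420),interpolation=cv2.INTER_CUBIC);cv2.imwrite("pics/c5.png",c)
E
```

```text
t: 9.8
ee_pos: [0.57, 0.112, 0.3902]
tcp_rot: [[-0.23, 0.973, 0.006], [0.973, 0.23, -0.002], [-0.003, 0.005, -1.0]]
contact_force: [0.3, 0.1, -0.2]
opening: 0.0451
gripper_force: 0.0
[0.57001387 0.11202165 0.39015779] 0.04506475742320822 [ 0.26989753  0.11001422 -0.18004357]
```

View pics/c5.png

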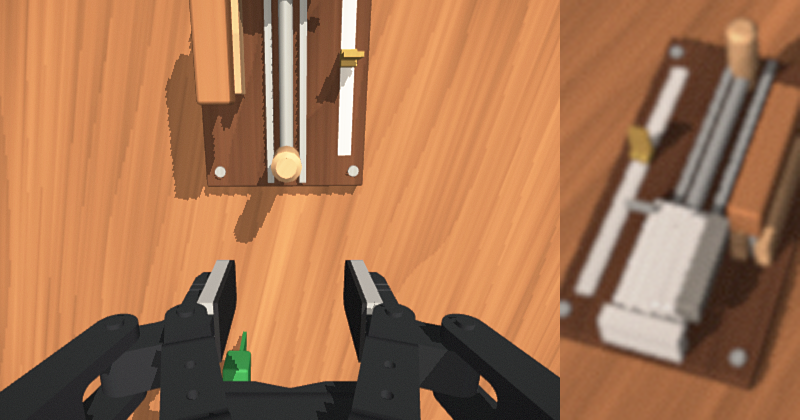

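The scraper sits upright in the slot. In the wrist view the knob top is at about (286.5,161), with the index fin at (350,55). The fingers are clear to go down over the knob.

Run:
```python
from h import *
ci=np.load("wrist5.npy",allow_pickle=True).item()
k=ray(ci,286.5,161,.084);print(k)
L=ray(ci,211,186,.012);Rr=ray(ci,361,186,.012);print("base yaw",np.arctan2(*(L-Rr)[[1,0]])-np.pi/2+np.pi, L,Rr)
go([k[0],k[1],.30],1.8074-np.pi/2)
```

```text
[0.56304018 0.13949239 0.084     ]
base yaw -1.3384407918543513 [0.50023993 0.0888716  0.012     ] [0.64043949 0.12204694 0.012     ]
t 9.9 ee [0.5673 0.1148 0.3885] q6 -0.16 shift mm [25.   1.5 88.6] rot [ 0.    -0.    -0.002]
```

```bash
python3 -m crank '[{"rx":0,"ry":0,"rz":0,"x":23,"y":1.5,"z":40,"claw":110},{"rx":0,"ry":0,"rz":0,"x":0,"y":0,"z":40,"claw":110},{"rx":0,"ry":0,"rz":0,"x":0,"y":0,"z":10,"claw":110},{"rx":0,"ry":0,"rz":0,"x":0,"y":0,"z":0,"claw":110},{"rx":0,"ry":0,"rz":0,"x":0,"y":0,"z":0,"claw":110},{"rx":0,"ry":0,"rz":0,"x":0,"y":0,"z":0,"claw":110}]'
python3 - <<'E'
from h import *
go([.563,.1385,.217],1.8074-np.pi/2)
ci=r.camera_info("wrist");a=r.get_image("wrist")[:,:,::-1];np.save("wrist6.npy",ci,allow_pickle=True);cv2.imwrite("pics/w6.png",a)
E
```

```text
t: 10.5
ee_pos: [0.5641, 0.1386, 0.3005]
tcp_rot: [[-0.235, 0.972, 0.005], [0.972, 0.235, 0.001], [-0.001, 0.005, -1.0]]
contact_force: [-0.2, -0.1, 0.2]
opening: 0.0485
gripper_force: 0.0
t 10.5 ee [0.5641 0.1386 0.3005] q6 -0.12 shift mm [ 0.2 -1.5 83.5] rot [0.005 0.    0.001]
```

View pics/w6.png

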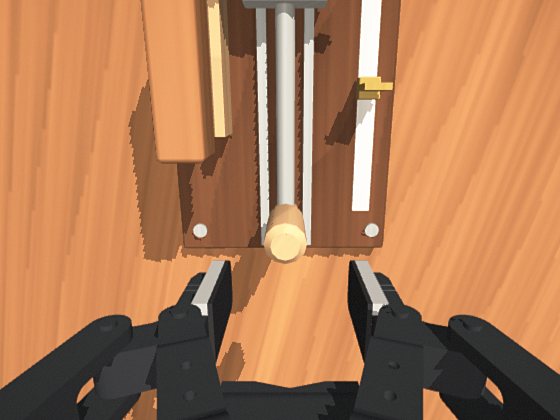

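The knob top is at about (286,242), between the pads. The fin top is near (385,86.5). That uses the tenth view, so the rest is by image code: I'll get the pull distance from w3, which shows both pointer and fin.

Run:
```python
from h import *
w3=cv2.imread("pics/w3.png").astype(int);w6=cv2.imread("pics/w6.png").astype(int)
for u in(414,418,422): print("w3 fin col",u,[tuple(w3[v,u]) for v in range(188,208)])
for u in(398,404): print("w3 ptr col",u,[w3[v,u,0] for v in range(124,146)])
print("w3 ptr row133",w3[133,396:416,:].tolist())
for u in(384,389): print("w6 fin col",u,[tuple(w6[v,u]) for v in range(76,102)])
```

```text
w3 fin col 414 [(np.int64(99), np.int64(191), np.int64(235)), (np.int64(96), np.int64(186), np.int64(230)), (np.int64(100), np.int64(187), np.int64(234)), (np.int64(97), np.int64(185), np.int64(233)), (np.int64(90), np.int64(173), np.int64(221)), (np.int64(76), np.int64(147), np.int64(186)), (np.int64(77), np.int64(145), np.int64(184)), (np.int64(77), np.int64(144), np.int64(184)), (np.int64(74), np.int64(143), np.int64(182)), (np.int64(77), np.int64(146), np.int64(185)), (np.int64(80), np.int64(152), np.int64(194)), (np.int64(93), np.int64(178), np.int64(227)), (np.int64(98), np.int64(187), np.int64(232)), (np.int64(98), np.int64(187), np.int64(232)), (np.int64(95), np.int64(184), np.int64(230)), (np.int64(84), np.int64(153), np.int64(203)), (np.int64(59), np.int64(89), np.int64(136)), (np.int64(55), np.int64(82), np.int64(134)), (np.int64(59), np.int64(87), np.int64(141)), (np.int64(58), np.int64(89), np.int64(140))]
w3 fin col 418 [(np.int64(56), np.int64(80), np.int64(132)), (np.int64(58), np.int64(83), np.int64(132)), (np.int64(54), np.int64(80), np.int64(129)), (np.int64(55), n
[... 4415 characters left out ...]
6), np.int64(244)), (np.int64(110), np.int64(208), np.int64(245)), (np.int64(110), np.int64(211), np.int64(247)), (np.int64(102), np.int64(194), np.int64(242)), (np.int64(50), np.int64(86), np.int64(124)), (np.int64(56), np.int64(80), np.int64(136)), (np.int64(61), np.int64(88), np.int64(142)), (np.int64(58), np.int64(87), np.int64(140)), (np.int64(59), np.int64(87), np.int64(139)), (np.int64(60), np.int64(89), np.int64(137)), (np.int64(56), np.int64(83), np.int64(131)), (np.int64(54), np.int64(80), np.int64(124)), (np.int64(51), np.int64(78), np.int64(124)), (np.int64(53), np.int64(80), np.int64(128)), (np.int64(55), np.int64(83), np.int64(130)), (np.int64(54), np.int64(80), np.int64(127))]
```

Run:
```python
from h import *
ex=np.array([np.cos(1.8074),np.sin(1.8074),0])
ci=np.load("wrist6.npy",allow_pickle=True).item();k=ray(ci,286,242,.084);f6=ray(ci,387,85.8,.046)
print("knob",k,"fin-knob x",(f6-k)@ex); go([k[0],k[1],.217],1.8074-np.pi/2)
ci=np.load("w3.npy",allow_pickle=True).item()
p=ray(ci,404,133.4,.04);f=ray(ci,418,201,.046);print("D w3",(p-f)@ex,p,f)
ci=r.camera_info("top");J=lambda u,v:(150+u/4,188+v/4)
print("D top",(ray(ci,*J(156,112),.04)-ray(ci,*J(233,58),.046))@ex)
```

```text
knob [0.56389777 0.13728002 0.084     ] fin-knob x 0.08116117211425743
t 10.55 ee [0.5641 0.1385 0.3004] q6 -0.12 shift mm [-1.1 -0.9 83.4] rot [0.005 0.001 0.   ]
D w3 0.056034911787363556 [0.57096286 0.28024248 0.04      ] [0.59766067 0.22903905 0.046     ]
D top 0.05859907176765878
```

```bash
python3 -m crank '[{"rx":0,"ry":0,"rz":0,"x":-1,"y":-0.9,"z":30,"claw":110},{"rx":0,"ry":0,"rz":0,"x":0,"y":0,"z":30,"claw":110},{"rx":0,"ry":0,"rz":0,"x":0,"y":0,"z":23,"claw":110},{"rx":0,"ry":0,"rz":0,"x":0,"y":0,"z":0,"claw":110},{"rx":0,"ry":0,"rz":0,"x":0,"y":0,"z":0,"claw":255},{"rx":0,"ry":0,"rz":0,"x":0,"y":0,"z":0,"claw":255},{"rx":0,"ry":0,"rz":0,"x":0,"y":0,"z":0,"claw":255},{"rx":0,"ry":0,"rz":0,"x":0,"y":0,"z":0,"claw":255},{"rx":0,"ry":0,"rz":0,"x":0,"y":0,"z":0,"claw":255},{"rx":0,"ry":0,"rz":0,"x":0,"y":0,"z":0,"claw":255},{"rx":0,"ry":0,"rz":0,"x":0,"y":0,"z":0,"claw":255},{"rx":0,"ry":0,"rz":0,"x":0,"y":0,"z":0,"claw":255}]' 80
python3 - <<'E'
from h import *
for n in("side","top"):cv2.imwrite(f"pics/{n}6.png",r.get_image(n)[:,:,::-1])
s=r.state();print(s["ee_pos"],s["contact_force"],s["ft_torque"]);np.save("home.npy",s["ee_pos"])
E
```

```text
t: 11.75
ee_pos: [0.5629, 0.1371, 0.2171]
tcp_rot: [[-0.235, 0.972, 0.001], [0.972, 0.235, -0.0], [-0.001, 0.001, -1.0]]
contact_force: [-4.0, -0.6, 5.9]
opening: 0.0225
gripper_force: 78.7
[0.56288392 0.13708845 0.21712764] [-3.64574015 -2.28160539  6.94918143] [-0.28708484  0.78364357 -0.03181359]
```

Gripped, so now pull about 56 mm along tool −x.

```bash
python3 -m crank '[{"rx":0,"ry":0,"rz":0,"x":-8,"y":0,"z":0,"claw":255},{"rx":0,"ry":0,"rz":0,"x":-8,"y":0,"z":0,"claw":255},{"rx":0,"ry":0,"rz":0,"x":-8,"y":0,"z":0,"claw":255},{"rx":0,"ry":0,"rz":0,"x":-8,"y":0,"z":0,"claw":255},{"rx":0,"ry":0,"rz":0,"x":-8,"y":0,"z":0,"claw":255},{"rx":0,"ry":0,"rz":0,"x":-8,"y":0,"z":0,"claw":255},{"rx":0,"ry":0,"rz":0,"x":-8,"y":0,"z":0,"claw":255},{"rx":0,"ry":0,"rz":0,"x":0,"y":0,"z":0,"claw":255},{"rx":0,"ry":0,"rz":0,"x":0,"y":0,"z":0,"claw":255},{"rx":0,"ry":0,"rz":0,"x":0,"y":0,"z":0,"claw":255}]'
python3 - <<'E'
from h import *
s=r.state();ex=np.array([np.cos(1.8074),np.sin(1.8074),0])
d=s["ee_pos"]-np.load("home.npy");print("drawn",d@ex,"perp",d@np.array([-ex[1],ex[0],0]),"F along",s["contact_force"]@ex,s["contact_force"])
for n in("side","top","wrist"):cv2.imwrite(f"pics/{n}7.png",r.get_image(n)[:,:,::-1])
# where pointer and fin should project
ci=r.camera_info("side")
p=np.array([.57096,.28024,.04]);f=np.array([.59766,.22904,.046])
print("side ptr home",proj(ci,p),"drawn",proj(ci,p-.056*ex),"fin",proj(ci,f))
ci=r.camera_info("top");print("top ptr home",proj(ci,p),"drawn",proj(ci,p-.056*ex),"fin",proj(ci,f))
# carriage motion along the base: subpixel shift of carriage patch side6->side7 by template match
for n,(u0,v0,u1,v1) in(("side",(212,300,262,352)),("top",(155,215,200,250))):
    a=cv2.imread(f"pics/{n}6.png");b=cv2.imread(f"pics/{n}7.png");m=cv2.matchTemplate(b,a[v0:v1,u0:u1],cv2.TM_CCOEFF_NORMED)
    _,mx,_,l=cv2.minMaxLoc(m);print(n,"shift",np.array(l)-[u0,v0],mx)
    c=r.camera_info(n);q0=np.array([.5126+.0,.0,0])
    C=np.array([.5256,.2270,.05])+.075*ex-.0+np.array([.0146,.0034,0]);print("pred",proj(c,np.array([C,C-.056*ex])))
E
```

```text
t: 12.85
ee_pos: [0.5756, 0.0846, 0.2171]
tcp_rot: [[-0.234, 0.972, -0.0], [0.972, 0.234, 0.004], [0.004, 0.001, -1.0]]
contact_force: [-5.6, 7.3, 6.8]
opening: 0.0226
gripper_force: 78.8
drawn -0.05397646190433218 perp -2.315401942700857e-05 F along 8.374945628360216 [-5.55205143  7.27625074  6.80228757]
side ptr home [[222.9901381  296.81735007]] drawn [[232.2940826 275.3924294]] fin [[226.11145759 272.38565   ]]
top ptr home [[187.7713683  213.95499724]] drawn [[208.18458942 208.88023248]] fin [[206.67051116 203.46955931]]
side shift [ 10 -24] 0.7183694839477539
pred [[235.52295033 313.22702629]
 [244.70079045 290.19411114]]
top shift [28 -7] 0.8280637264251709
pred [[177.44142962 231.48432729]
 [198.23639938 226.29468262]]
```

The arm reads 54 mm drawn. I'll cross-check the carriage's travel with optical flow between the home and drawn pictures.

Run:
```python
from h import *
ex=np.array([np.cos(1.8074),np.sin(1.8074),0])
O=np.array([.5256,.2270,0]);ey=np.array([-ex[1],ex[0],0])
for n in("side","top"):
    c=r.camera_info(n);a=cv2.imread(f"pics/{n}6.png",0);b=cv2.imread(f"pics/{n}7.png",0)
    poly=np.array([O+ex*x+ey*y+[0,0,z] for x,y,z in((.025,-.045,.038),(.125,-.045,.05),(.125,.015,.05),(.025,.015,.038))])
    m=np.zeros_like(a);cv2.fillPoly(m,[proj(c,poly).astype(np.int32)],255)
    pts=cv2.goodFeaturesToTrack(a,40,.03,3,mask=m)
    z=.05;Cc=O+.075*ex-.015*ey+[0,0,z];s0=(proj(c,Cc-.056*ex)-proj(c,Cc))[0]
    q,st,er=cv2.calcOpticalFlowPyrLK(a,b,pts,(pts+s0.astype(np.float32)).astype(np.float32),winSize=(9,9),maxLevel=0,flags=cv2.OPTFLOW_USE_INITIAL_FLOW)
    out=[]
    for P,Q,s,e in zip(pts[:,0],q[:,0],st.ravel(),er.ravel()):
        if s:
            w=[(ray(c,*Q,h)-ray(c,*P,h)) for h in(.056,.038)];out.append((*P,*[round(float(v@ex)*1e3,1) for v in w],round(float(w[0]@ey)*1e3,1),round(float(e),1)))
    out.sort(key=lambda t:t[-1]);print(n);[print(*o) for o in out[:14]]
# pointer and fin neighbourhood, side camera
b=cv2.imread("pics/side7.png")
print("side7 (G) rows 262-284, cols 218-240");g=b[262:285,218:241]
for i,row in enumerate(g):print(262+i," ".join(f"{p[0]:3d}/{p[2]:3d}" for p in row))
```

```text
side
239.0 329.0 -54.3 -55.6 -0.1 3.4
247.0 303.0 -51.7 -53.0 -0.5 4.1
247.0 299.0 -52.4 -53.6 -0.4 5.0
242.0 297.0 -52.1 -53.4 -0.3 8.6
227.0 301.0 -51.6 -52.8 -0.4 9.0
254.0 301.0 -52.3 -53.6 -0.2 9.5
257.0 299.0 -53.8 -55.1 0.1 9.6
233.0 298.0 -51.5 -52.7 0.0 10.4
242.0 337.0 -52.6 -53.9 -0.8 10.4
237.0 295.0 -52.1 -53.4 -0.5 10.6
222.0 332.0 -54.9 -56.2 0.0 11.2
237.0 334.0 -54.3 -55.6 -0.4 11.9
230.0 297.0 -51.7 -52.9 -0.1 13.0
234.0 335.0 -55.7 -57.0 -0.3 13.7
top
194.0 225.0 -77.9 -79.3 -7.1 2.4
196.0 228.0 -77.6 -79.0 -6.9 2.6
183.0 237.0 -73.3 -74.6 0.4 3.1
184.0 222.0 -74.2 -75.5 1.5 11.6
167.0 241.0 -56.4 -57.4 0.4 11.6
164.0 245.0 -61.1 -62.1 -1.2 18.4
161.0 246.0 -62.5 -63.6 -3.4 21.3
160.0 227.0 -62.2 -63.3 2.1 26.5
163.0 227.0 -35.2 -35.8 13.7 53.7
164.0 231.0 -34.8 -35.4 86.7 88.9
side7 (G) rows 262-284, cols 218-240
262  68/172  69/172  71/174  74/177  70/175  71/174  68/170  70/172  69/170  69/165  57/136  45/108  34/ 96  47/103  90/133 150/182 198/225 211/230 212/230 202/226 170/197 109/142  58/104
263  73/174  72/176  71/175  72/175  74/176  69/170  70/172  73/175
[... 3368 characters left out ...]
  81/193  81/195  78/190  81/198  82/194  63/157  40/104  28/ 69  24/ 61  29/ 73  37/ 88  41/ 95  64/109 125/154 186/205 208/229 211/229
282  67/161  57/134  45/107  40/100  46/111  61/145  83/178  84/187  85/194  88/208  84/199  61/147  32/ 88  29/ 69  33/ 77  37/ 89  31/ 92  36/ 96  70/113 139/168 197/220 215/232 213/230
283  62/146  47/116  45/103  39/ 98  50/109  88/144 125/184 132/198 116/196 101/198  85/185  61/134  37/ 83  28/ 73  35/ 88  39/ 98  36/ 96  51/103  98/135 162/190 203/226 214/231 211/228
284  51/126  47/107  40/100  43/102  74/122 129/164 180/211 190/223 174/218 149/205 122/182  79/131  41/ 90  36/ 90  39/ 99  46/103  39/ 96  67/111 130/162 189/216 210/231 212/230 211/228
```

```bash
python3 -m crank '[{"rx":0,"ry":0,"rz":0,"x":-2,"y":0,"z":0,"claw":255},{"rx":0,"ry":0,"rz":0,"x":0,"y":0,"z":0,"claw":255},{"rx":0,"ry":0,"rz":0,"x":0,"y":0,"z":0,"claw":255}]'
python3 - <<'E'
from h import *
s=r.state();ex=np.array([np.cos(1.8074),np.sin(1.8074),0]);ey=np.array([-ex[1],ex[0],0]);O=np.array([.5256,.2270,0])
d=s["ee_pos"]-np.load("home.npy");print("drawn",d@ex,"F",s["contact_force"]@ex)
b=r.get_image("side")[:,:,::-1];cv2.imwrite("pics/side8.png",b);c=r.camera_info("side")
print("brass (Y top-bright) / steel (S) map, cols 216-242")
for v in range(264,290):
    print(v,"".join(("Y" if p[1]/p[2]>.72 and p[0]/p[1]<.62 else "S" if p[0]/p[2]>.8 else ".") for p in b[v,216:243].astype(float)), " ".join(str(x) for x in b[v,222:240,1]))
# model outlines
W=lambda x,y,z:O+ex*x+ey*y+[0,0,z]
f=np.array([.59766,.22904,.046]);fx=(f-O)@ex
print("fin x",fx,"model fin top/bottom edges", proj(c,[W(fx+dx,-.069+dy,z) for z in(.046,.022) for dx in(-.002,.002) for dy in(-.007,.007)]).round(1).tolist())
print("pointer model aligned: tip edges",proj(c,[W(fx+dx,y,.04) for y in(-.059,-.045) for dx in(-.002,.002)]).round(1).tolist())
E
```

```text
t: 13.3
ee_pos: [0.576, 0.0828, 0.2171]
tcp_rot: [[-0.234, 0.972, -0.0], [0.972, 0.234, 0.004], [0.004, 0.001, -1.0]]
contact_force: [-6.2, 7.7, 6.9]
opening: 0.0222
gripper_force: 78.8
drawn -0.055851648967990324 F 8.908331105327772
brass (Y top-bright) / steel (S) map, cols 216-242
264 ................SSSSSSS.... 112 107 112 114 109 88 66 57 62 89 149 203 222 222 215 182 127 71
265 ................SSSSSS..... 111 110 116 112 97 75 61 59 72 116 176 214 223 221 206 161 102 67
266 ................SSSSSS..... 110 111 113 107 83 68 60 61 87 147 197 221 223 220 196 142 83 59
267 ...............SSSSSS...... 113 115 114 97 71 59 58 69 119 175 213 224 221 211 176 116 70 56
268 ...............SSSSSS...... 117 118 109 89 65 56 63 87 147 201 220 224 220 197 147 91 59 59
269 ..............SSSSSS....... 118 114 103 81 62 57 66 114 175 211 223 221 212 177 119 70 53 56
270 ..............SSSSSS....... 117 111 94 72 59 60 79 136 195 220 224 217 201 153 90 49 44 48
271 .............SSSSSSS....... 118 114 98 82 71 71 103 162 210 224 223 216 184 121 62 36 37 40
272 .......YYYY..SSSSSSS....... 124 130 1
[... 1315 characters left out ...]
58 64 105 170 212 224 220
286 ......SSSSSSS......SSSSSSSS 145 197 220 222 219 204 155 96 66 60 62 56 68 128 192 221 223 220
287 ......SSSSSSS......SSSSSSSS 173 210 222 220 218 193 134 79 61 62 62 58 87 151 206 226 221 221
288 ......SSSSSS.......SSSSSSSS 192 217 220 217 208 174 113 72 61 60 56 65 111 175 214 223 221 220
289 .....SSSSSSS......SSSSSSSSS 203 221 221 214 194 148 89 65 60 60 58 84 143 200 222 221 219 221
fin x -0.014907863380623002 model fin top/bottom edges [[224.1, 271.1], [230.1, 272.5], [223.5, 272.5], [229.4, 274.0], [225.2, 277.2], [231.1, 278.6], [224.6, 278.6], [230.4, 280.1]]
pointer model aligned: tip edges [[231.6, 274.4], [230.9, 275.9], [237.5, 275.9], [236.9, 277.3]]
```

Run:
```python
from h import *
ci=np.load("wrist6.npy",allow_pickle=True).item();ex=np.array([np.cos(1.8074),np.sin(1.8074),0])
print("scraper end beyond block end (nominal 9mm):",(ray(ci,222,136,.042)-ray(ci,185,160,.091))@ex)
print(r.hand_in())
```

```text
scraper end beyond block end (nominal 9mm): 0.007487569027766941
the job is handed in; nothing more can be done
None
```

The job is handed in, with no verdict returned. The scraper is released and seated in the slot, about 1.5 mm off centre, and the knob is held about 56 mm out, with the pointer at the index to within about 1–2 mm by my image measurements.

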